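# Close the sample cage and let its drop bar fall behind the strike

## Robot

A 6-joint arm with a two-finger parallel gripper is mounted at the origin on the work surface; the furniture and walls round the work are solid. World frame = base frame: x ahead of the robot, y to its left, z up, the work surface at z = 0. Lengths are in m, angles in degrees, forces in N, time in s.
With the tool pointing down it reaches from about 0.375 to 0.9 m from the base axis. Payload 3.1 kg.
Tool frame: the origin (TCP) lies on the centre line of the jaws, within the pads' length; the fingertips stand 17 mm ahead of it and the grasp point (between the pads) lies 2 mm behind it; z points along the fingers, y is the line along which they close (so a half turn about z gives the same grasp; the last joint's range is limited). The gripper opens to 87 mm and grips with 3 to 60 N. Pads are 19 mm wide; open, the fingers measure 117 mm over their backs; the gripper's body (75 mm by 190 mm) begins 51 mm behind the grasp point.
Start: joints at [54.173, 30.224, 82.088, -0, 67.689, -10.227], TCP at [0.27, 0.564, 0.203] pointing down, gripper open.
Joint ranges: [-176.69, 176.69], [-43.24, 126.21], [12.49, 139.97], [-82, 262], [0, 151.66], [-163.58, 163.58]. Speed limits (degrees/s): [159.86, 159.86, 180, 180, 180, 180].

## Interface

Orientations are given as a 3x3 rotation matrix whose columns are the frame's x, y, z axes.
In Python, from rig import bot, imaging, finder gives the robot as it stands. The module is installed in compiled form; this text tells all that it offers.
- The arm moves only by the tool play_rows, never from a script. Its argument "motion" is a list that holds one entry, the list of rows, each a list of 6 numbers: the shift along the tool's x, y, z in m, then the turn, a rotation vector about the tool's x, y, z in degrees. In form: [[[dx, dy, dz, wx, wy, wz], ...]]. A call has 1 to 8 rows; each row is the pose to reach, as a shift and turn from the pose commanded when the call began, along the tool's axes at that moment; what a row does not reach only later rows make up. A row lasts 1/12 s, in which the tool goes at most 41.7 mm and 7.16 degrees, less where a joint would pass 70% of its speed; a pose out of reach is approached as far as the arm can. A call with a gripper value outside its range is refused whole. "fingers" is the finger opening in m, from 0 to 0.087, set as the call begins (left out, the last holds). The fingers move at their own pace and stop on an object; the grip force is fixed at half the most. Time passes only in rows, so rows that repeat a pose let the fingers close. It gives the time, the measured TCP pose, the force, the opening and the grip force at its end, in the units of the state.
- bot.read_state(): the state, without advancing time (a new reading comes with each control period).
- imaging.capture(name): name is "scene" or "top" or "wrist"; returns a dict with "frame" (384x512x3 uint8, red, green, blue), "camera_matrix" (3x3 intrinsics, pixels), "R" (3x3) and "t" (3): a world point X has camera coordinates R X + t. Camera axes: x right, y down, z forward; pixel columns grow to the right and rows downward; lengths in m; the calibration is good to about 2 mm. A picture is of the moment at which its call begins. There is no depth.
- bot.hand_in(): hands the job in; it is judged then, once.
Trained networks look in the newest picture that a camera, given by its name, has taken for a name from the list of things; names that differ only in an ending like _2 or _b are one class to them, and where a whole thing is asked for, a point or a joint stands for the part that bears it (a point fixed in the world has none). Each returns a list of dicts, best first, with "confidence" (0 to 1); they miss things now and then, are a little off and sometimes report something else, mostly with a low value. They report only what shows in the picture. A call takes as long as a camera call.
- finder.recognise(camera, name): "at" ([x, y, z] in m, in world coordinates, good to about 4 mm: the middle of the surface that is visible of it).
- finder.outline_of(camera, name): "pixels" (384x512 bool, what is visible of it).
The state is a dict: "time_s": time; "joint_positions": joint angles; "qvel": joint speeds; "tau": joint torques, N m; "position": TCP position; "tcp_rot": TCP orientation; "force": force on the tool from outside, world axes, zero at the start; "moment": the same for the moment, N m; "opening": opening from 0.0 (shut) to 1.0 (fully open); "grasp_force": force on a finger pad.
Only numpy, scipy, OpenCV 4.12 (cv2) and the standard library are available. Lean on these libraries where they do the work, as an engineer would, in place of code of your own. Each camera call takes 0.05 s, during which the arm holds its last target. There are 200 camera calls.

## Task

The gate of the wire-mesh sample cage is hooked open, its drop bar lying in the cradle on the hold-back post. Lift the bar out by its ball knob, swing the gate shut, and press it gently against its rubber buffer until the bar can drop fully home behind the strike's hook; then let go. Feel your way and do not force anything; leave the loose jar, the mortar and the brass weights where they stand.

Things in the scene. Friction and masses are not known exactly. Their poses are not given: they have to be found in the camera images.
- gate (a joint): Gate angle about its upright hinge, rad: 0 = square shut, grows as it opens (clockwise seen from above), 1.57 = hooked open, give or take 0.04. It stays where it is left. When latched it reads -0.09 to 0.09, as the strike is set. Forcing is: over 12 N of contact on the gate itself (buffer or hand; 19 N pressed at the ball), or over 20 N on the bar (staple, horn, hook).
- latch_bar (a joint): Drop bar's angle on the gate, rad: 0 = down in its guide staple, 0.16 = up against the staple's top, a hard stop. The bar clears either catch from about 0.075. It falls by its own weight (1 to 2 N felt at the ball).
- hinge_axis (a point): Point on the gate's hinge axis, 158 mm above the table (the height of the bar's pivot), with the cage's axes: at gate angle t the gate runs from the axis along (-cos t, sin t) and its outer face, which carries the bar, looks along (sin t, cos t) in this frame's x, y. The cage is fixed to the bench; its place and yaw vary.
- bar_pivot (a point): Pivot bolt of the drop bar, on the gate's outer face: 16 mm from the hinge axis along the gate, 13 mm out from the gate's middle plane, 158 mm above the table. The bar turns here about the line square to the gate.
- ball (a point): Centre of the black ball knob, 25 mm across, on an 8 mm upright stem on the bar: grip it from above, fingers closing square to the gate. Bar down: 86 mm from the hinge axis along the gate, 13 mm out from its middle plane, 200 mm high. Lifting carries it on an arc about the pivot: at bar angle p, 16 + 70 cos p - 42 sin p mm along, 158 + 42 cos p + 70 sin p mm high.
- bar_tip (a point): End of the drop bar, 170 mm from the hinge axis along the gate, 28 mm past the gate's free edge; 158 mm high when down.
- drop_bar: The drop bar, flat steel 6 mm thick, 16 mm deep, underside 150 mm high when down. Origin at its pivot, -x towards its tip. Its guide staple stands on the gate, top 190 mm high, 46 mm further out along the gate than the ball. Both catches sit 157 mm from the hinge axis along the bar.
- gate_leaf: The gate: wooden frame and wire mesh, from the hinge axis 142 mm wide, 14 mm thick, 22 to 160 mm high. Origin on the hinge axis at table height, axes as hinge_axis when shut. The cage behind it is 150 mm high with a mesh roof.
- hold_cradle (a point): Cradle on the hold-back post, where the bar lies at the start, origin under the bar at its working height of 150 mm. Its low horn (top 160 mm) on the shut-going side keeps the gate open; its other horn (top 178 mm) stops it going further. The bar has 7 mm of play either way between them.
- latch_post (a point): Top of the cage's wooden latch post, 150 mm high. On it sits the strike: a square hook without ramp, 10 mm thick, top 160 mm high. The bar must be carried over it from outside and drop on its inner side, after the gate has pushed the buffer in by 2 mm. Strike and buffer are bolted on slots as one piece and set up to 12 mm further in or out; nothing reports this, so feel for it.
- buffer_seat (a point): Point on the latch post's face behind the strike's rubber buffer (18 mm across, 134 mm from the hinge axis, 110 mm high, facing the gate's inner face). The buffer gives 2 N per mm over 5 mm, then is hard: measured at the ball, 7 N lets the bar just pass the hook and 16 N meets the hard end. After release it holds the bar against the hook.
- ball_knob: Ball knob with its stem, part of the bar; origin at the bar's pivot.
- jar_out: Loose glass sample jar with tin lid, 46 mm across, 86 mm high, on the bench just outside the gate's swing. Origin at the centre of its foot. Leave it.
- mortar_out: Loose brass mortar, 85 mm across, 74 mm high. Origin at the centre of its foot. Leave it.
- weight_big: Loose brass weight, 29 mm across, 36 mm high. Leave it.
- weight_small: Loose brass weight, 23 mm across, 32 mm high. Leave it.

How it is judged:
By the outcome, as a careful person would: the job done as asked, in the order asked, and still so for the second after the job is handed in, with the robot touching nothing.
It also fails if it takes over 50 s, if anything falls off the work surface, if the arm or the gripper's body presses on something with over 40 N, if the wrist force passes 120 N, or if a joint passes its speed limit or range.

## Working session

There is one attempt and no reset: what is moved stays moved. The work goes in short steps, Python scripts to look and compute and a tool call to move; the robot and the scene stay as the last step left them, time stands still between calls to the robot, and variables do not carry over. Pictures are saved under pics/ and viewed, at most 10 in all, crops included, and the job is handed in when it is done.

Besides the shell and the picture viewer there is one more tool, called after "Request:" by a JSON object that holds its "api" and its "payload", one argument or row to a line. play_rows: Moves the arm, as the interface text tells. Its arguments: {"type":"object","properties":{"motion":{"type":"array"},"fingers":{"type":"number"}},"required":["motion"]}

```bash
mkdir -p pics
python3 - <<'E'
from rig import bot, imaging, finder
import numpy as np, cv2
s=bot.read_state()
print(s["time_s"],s["position"],np.round(s["tcp_rot"],3).tolist(),s["opening"],s["force"])
ims=[]
for c in ["scene","top"]:
    im=imaging.capture(c); cv2.imwrite(f"pics/{c}0.png",cv2.cvtColor(im["frame"],cv2.COLOR_RGB2BGR))
    print(c,np.round(im["camera_matrix"],1).tolist(),np.round(-im["R"].T@im["t"],3))
    for n in ["ball","hinge_axis","bar_pivot","bar_tip","hold_cradle","latch_post","buffer_seat","jar_out","mortar_out","weight_big","weight_small"]:
        print(n,[(np.round(d["at"],4).tolist(),round(d["confidence"],2)) for d in finder.recognise(c,n)[:2]])
E
```

```text
0.0 [0.26957581 0.56301743 0.20218159] [[-0.902, 0.432, -0.001], [0.432, 0.902, -0.002], [0.0, -0.002, -1.0]] 0.9974501467728176 [ 0.6611725   0.25064663 -0.16707102]
scene [[469.8, 0.0, 251.8], [0.0, 469.8, 194.6], [0.0, 0.0, 1.0]] [-0.479  1.156  0.934]
ball []
hinge_axis [([0.4586, 0.1297, 0.0449], 0.92)]
bar_pivot []
bar_tip []
hold_cradle [([0.4616, 0.1327, 0.0389], 0.55)]
latch_post [([0.4606, 0.1282, 0.0399], 0.9)]
buffer_seat [([0.4687, 0.1306, 0.0499], 0.57)]
jar_out [([0.3015, 0.3167, 0.0469], 0.61)]
mortar_out [([0.421, 0.5593, 0.0516], 0.96), ([0.5084, 0.2637, 0.2037], 0.31)]
weight_big [([0.4915, 0.2032, 0.103], 0.62), ([0.4621, 0.1289, 0.0427], 0.58)]
weight_small [([0.5014, 0.2618, 0.2015], 0.62)]
top [[434.9, 0.0, 252.9], [0.0, 434.9, 191.5], [0.0, 0.0, 1.0]] [0.214 0.25  1.235]
ball []
hinge_axis [([0.4714, 0.1302, 0.0655], 0.88)]
bar_pivot [([0.5113, 0.2577, 0.1678], 0.57)]
bar_tip [([0.5056, 0.2709, 0.1658], 0.76), ([0.4455, -0.0801, 0.0144], 0.64)]
hold_cradle [([0.4695, 0.132, 0.0632], 0.93)]
latch_post [([0.4758, 0.1296, 0.0611], 0.87)]
buffer_seat [([0.4737, 0.1333, 0.0657], 0.64)]
jar_out [([0.3092, 0.3052, 0.0835], 0.75)]
mortar_out [([0.4252, 0.5657, 0.0425], 0.9)]
weight_big [([0.4714, 0.1317, 0.0637], 0.74), ([0.4036, -0.0851, 0.0209], 0.41)]
weight_small [([0.4708, 0.1356, 0.061], 0.44)]
```

View pics/scene0.png

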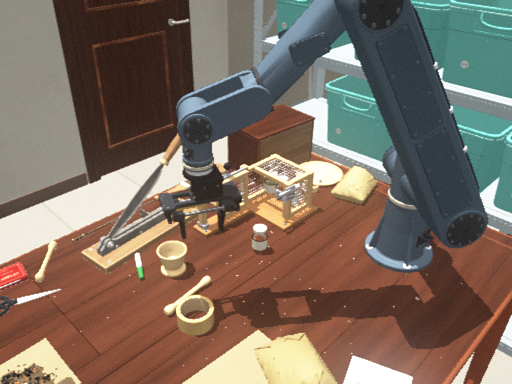

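View pics/top0.png

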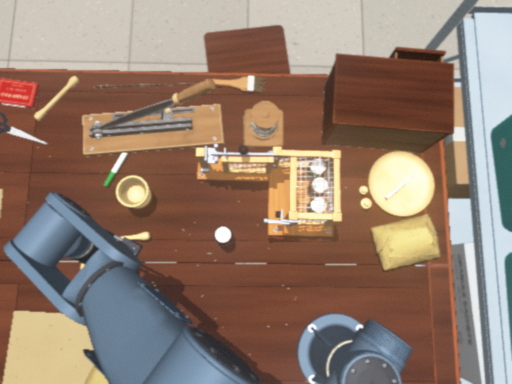

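The scene view shows the gate assembly behind the gripper, around (200,200). The top view shows the gate running from about (278,157) to (205,155), with the ball near (243,150) and the latch post near (270,220). I'll zoom in there.

```bash
cat > h.py <<'E'
from rig import bot, imaging, finder
import numpy as np, cv2
def ray(im,u,v):
    K,R,t=im["camera_matrix"],im["R"],im["t"]
    d=R.T@np.linalg.solve(K,[u,v,1.]); return -R.T@t,d
def atz(im,u,v,z):
    o,d=ray(im,u,v); return o+d*(z-o[2])/d[2]
def proj(im,X):
    c=im["R"]@np.asarray(X)+im["t"]; p=im["camera_matrix"]@c; return p[:2]/p[2]
def save(img,name): cv2.imwrite(f"pics/{name}.png",cv2.cvtColor(img,cv2.COLOR_RGB2BGR))
def crop(im,u0,u1,v0,v1,k): return cv2.resize(im["frame"][v0:v1,u0:u1],None,fx=k,fy=k,interpolation=cv2.INTER_CUBIC)
E
python3 - <<'E'
from h import *
t=imaging.capture("top"); save(crop(t,190,350,135,245,5),"top1")
for n,p,z in [("ball?",(243,150),.2),("hinge",(278,155),.16)]: print(n,atz(t,*p,z))
w=imaging.capture("wrist"); save(w["frame"],"wrist0")
for n in ["ball","bar_tip","bar_pivot","gate_leaf","hold_cradle"]:
  print(n,[(np.round(d["at"],4).tolist(),round(d["confidence"],2)) for d in finder.recognise("wrist",n)[:2]])
E
```

```text
ball? [0.50797462 0.25575912 0.2       ]
hinge [0.5077545  0.16634474 0.16      ]
ball []
bar_tip []
bar_pivot []
gate_leaf []
hold_cradle []
```

View pics/top1.png

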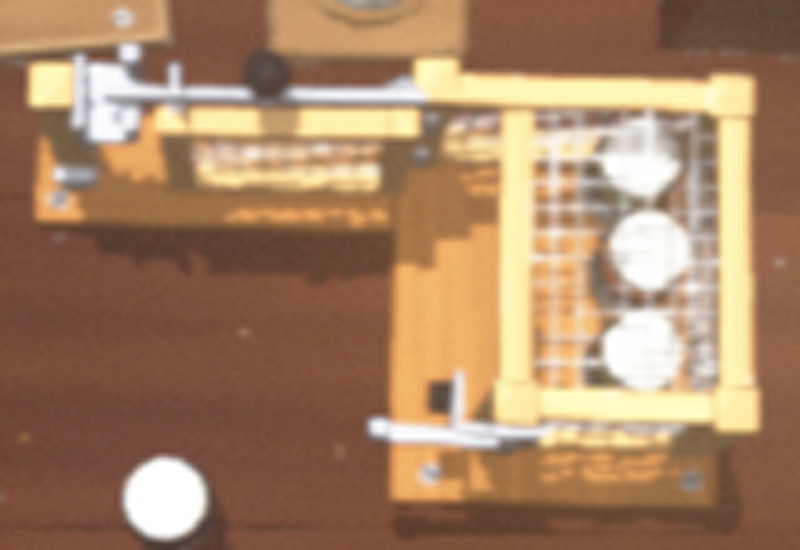

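View pics/wrist0.png

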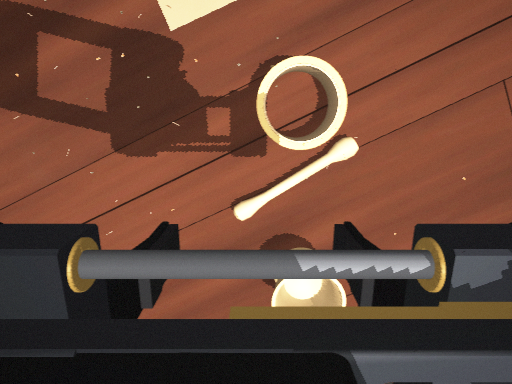

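The zoom shows the ball at crop (267,73), i.e. full image (243.5,149.7), and the strike and buffer near crop (440,400). The gate is nearly aligned with world y. The wrist view doesn't cover the gate yet, so I'll go over it.

Request:
{"api": "play_rows", "payload": {
  "motion": [
    [[0, 0, -0.04, 0, 0, 0], [-0.03, -0.015, -0.07, 0, 0, 7], [-0.06, -0.03, -0.1, 0, 0, 14], [-0.09, -0.045, -0.11, 0, 0, 21], [-0.12, -0.06, -0.12, 0, 0, 28], [-0.15, -0.075, -0.12, 0, 0, 35], [-0.18, -0.09, -0.12, 0, 0, 42], [-0.21, -0.105, -0.12, 0, 0, 49]]
  ]
}}

```text
time_s: 2.22
position: [0.4148, 0.3769, 0.3237]
tcp_rot: [[-0.26, 0.966, 0.001], [0.966, 0.26, 0.001], [0.0, 0.001, -1.0]]
force: [-0.3, 0.3, 0.2]
opening: 0.999
grasp_force: 0.0
```

Run:
```python
from h import *
s=bot.read_state(); R=s["tcp_rot"]
print(s["time_s"],s["position"],np.round(R,3).tolist(),s["joint_positions"])
w=imaging.capture("wrist"); c=-w["R"].T@w["t"]
print("cam in tool",R.T@(c-s["position"]),"fwd",R.T@w["R"][2])
for n in ["ball","bar_tip","bar_pivot","hold_cradle"]:
  print(n,[(np.round(d["at"],4).tolist(),round(d["confidence"],2)) for d in finder.recognise("wrist",n)[:2]])
```

```text
2.2167 [0.41479864 0.37690701 0.32374595] [[-0.26, 0.966, 0.001], [0.966, 0.26, 0.001], [0.0, 0.001, -1.0]] [3.08366719e+01 1.83129056e+01 8.22251277e+01 3.10423136e-04
 7.93949720e+01 1.57707290e+01]
cam in tool [ 0.07000659 -0.00170551 -0.18186258] fwd [-2.55875954e-01  4.27693969e-04  9.66709529e-01]
ball [([0.5046, 0.2616, 0.204], 0.72)]
bar_tip [([0.507, 0.3165, 0.1656], 0.71)]
bar_pivot [([0.5074, 0.2639, 0.1658], 0.89)]
hold_cradle [([0.4852, 0.2652, 0.0246], 0.69)]
```

```bash
cat > m.py <<'E'
from h import *
import pickle,os,sys
w=imaging.capture("wrist"); save(w["frame"],sys.argv[1])
L=pickle.load(open("v.pkl","rb")) if os.path.exists("v.pkl") else []
o=finder.outline_of("wrist","ball_knob")
for n in ["ball","bar_pivot"]: 
  for d in finder.outline_of("wrist",n)[:2]:
    v,u=np.nonzero(d["pixels"]); print(n,d["confidence"],u.min(),u.max(),v.min(),v.max(),u.mean(),v.mean(),len(u))
for d in o[:2]:
    v,u=np.nonzero(d["pixels"]); print("knob",d["confidence"],u.min(),u.max(),v.min(),v.max(),u.mean(),v.mean(),len(u))
# dark round blob near the network's ball
r=finder.recognise("wrist","ball")
for n in ["ball","bar_tip","bar_pivot","hinge_axis","hold_cradle","latch_post"]:
  print(n,[(np.round(d["at"],4).tolist(),round(d["confidence"],2)) for d in finder.recognise("wrist",n)[:2]])
if r:
    u0,v0=proj(w,r[0]["at"]); g=w["frame"].max(2)<60
    n,lab,st,ce=cv2.connectedComponentsWithStats(g.astype(np.uint8))
    k=1+np.argmin([np.hypot(*(ce[i]-(u0,v0)))+(1e3 if st[i][4]<100 else 0) for i in range(1,n)])
    print("net px",u0,v0,"blob",st[k],ce[k])
    L.append((dict(K=w["camera_matrix"],R=w["R"],t=w["t"]),ce[k])); pickle.dump(L,open("v.pkl","wb"))
A=[];B=[]
for m,p in L:
    im=dict(camera_matrix=m["K"],**m); c,d=ray(im,*p); d/=np.linalg.norm(d); P=np.eye(3)-np.outer(d,d); A.append(P);B.append(P@c)
if len(L)>1: X=np.linalg.solve(sum(A),sum(B)); print("ball tri",X,[np.linalg.norm(a@X-b) for a,b in zip(A,B)])
E
python3 m.py wrist1
```

```text
ball 0.75 298 319 285 306 307.06920415224914 298.1453287197232 289
ball 0.7 293 326 224 306 312.5857142857143 256.34 350
bar_pivot 0.79 294 325 225 306 309.25259515570934 279.06747404844293 578
ball [([0.5027, 0.263, 0.205], 0.58), ([0.4909, 0.2696, 0.0122], 0.42)]
bar_tip [([0.5063, 0.32, 0.1675], 0.75), ([0.4284, 0.5622, 0.0464], 0.23)]
bar_pivot [([0.5057, 0.263, 0.1678], 0.92)]
hinge_axis [([0.4914, 0.2665, 0.0107], 0.91), ([0.5032, 0.2658, 0.1637], 0.44)]
hold_cradle [([0.4865, 0.2667, 0.0175], 0.62)]
latch_post []
net px 307.0717342885485 303.227961643295 blob [299 294  21  13 185] [308.24864865 300.69189189]
```

Request:
{"api": "play_rows", "payload": {
  "motion": [
    [[-0.035, 0.015, 0, 0, 0, 5], [-0.07, 0.03, 0, 0, 0, 10], [-0.105, 0.043, 0.01, 0, 0, 15], [-0.142, 0.058, 0.02, 0, 0, 15], [-0.142, 0.058, 0.02, 0, 0, 15], [-0.142, 0.058, 0.02, 0, 0, 15]]
  ]
}}

```text
time_s: 3.52
position: [0.5085, 0.2549, 0.3023]
tcp_rot: [[-0.003, 1.0, -0.002], [1.0, 0.003, -0.0], [-0.0, -0.002, -1.0]]
force: [-0.2, -0.0, 0.2]
opening: 1.0
grasp_force: 0.0
```

```bash
python3 m.py wrist2
```

```text
ball 0.58 243 269 173 198 256.1636363636364 185.23272727272726 550
bar_pivot 0.89 243 269 95 248 256.43835616438355 180.81305398871876 1241
knob 0.58 243 269 173 198 256.1458733205374 185.44529750479848 521
ball [([0.5096, 0.2586, 0.2103], 0.72)]
bar_tip [([0.5093, 0.2829, 0.1683], 0.92)]
bar_pivot [([0.5053, 0.2622, 0.1668], 0.96), ([0.5097, 0.2797, 0.1639], 0.5)]
hinge_axis [([0.4844, 0.1837, 0.0864], 0.83)]
hold_cradle [([0.4801, 0.1816, 0.0916], 0.96), ([0.5093, 0.2847, 0.1652], 0.69)]
latch_post [([0.482, 0.1808, 0.0875], 0.65), ([0.4992, 0.2608, 0.1639], 0.48)]
net px 259.0432674281035 186.53820766496685 blob [244 173  26  26 499] [256.5511022  185.46693387]
ball tri [0.50826107 0.25532972 0.18821623] [np.float64(0.0013128426584762863), np.float64(0.0013128426584763484)]
```

View pics/wrist2.png

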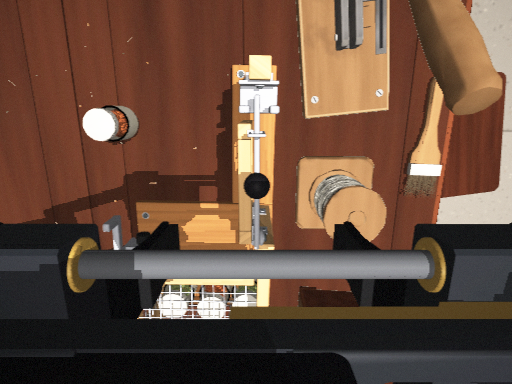

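The wrist view shows the ball at (256.5,185.5) and the bar running straight from the cradle near (258,100) to its pivot end near (257,240). The jar is clear at (105,124). I'll refine the triangulation with the full ball outline and the top view.

Run:
```python
from h import *
import pickle
L=pickle.load(open("v.pkl","rb")); L[0]=(L[0][0],np.array([308.5,295.5]))
t=imaging.capture("top"); ims=[dict(camera_matrix=m["K"],**m) for m,_ in L]+[t]; px=[p for _,p in L]+[(243.4,149.7)]
A=[];B=[]
for im,p in zip(ims,px):
    c,d=ray(im,*p); d/=np.linalg.norm(d);P=np.eye(3)-np.outer(d,d);A.append(P);B.append(P@c); print(atz(im,*p,.2))
X=np.linalg.solve(sum(A),sum(B)); print("tri",X,[np.linalg.norm(a@X-b).round(4) for a,b in zip(A,B)])
w=imaging.capture("wrist")
f=w["frame"].astype(int); 
for v in range(100,246,10): print(v, [int(x) for x in f[v,246:272].min(1)])
```

```text
[0.50303482 0.26977385 0.2       ]
[0.50733855 0.25715185 0.2       ]
[0.50875693 0.25478707 0.2       ]
tri [0.51065659 0.2550737  0.18052072] [np.float64(0.003), np.float64(0.0041), np.float64(0.0035)]
100 [253, 253, 253, 253, 253, 253, 253, 253, 247, 223, 236, 248, 252, 250, 235, 249, 253, 253, 254, 254, 254, 254, 254, 254, 254, 254]
110 [253, 252, 252, 244, 175, 165, 192, 193, 170, 194, 238, 249, 253, 249, 221, 247, 253, 253, 253, 236, 196, 197, 195, 139, 72, 170]
120 [61, 56, 58, 57, 60, 91, 103, 101, 89, 185, 239, 249, 252, 249, 203, 117, 104, 105, 111, 112, 110, 108, 111, 117, 117, 117]
130 [211, 211, 211, 213, 209, 163, 96, 86, 90, 189, 240, 249, 252, 248, 193, 107, 104, 106, 111, 110, 113, 112, 110, 114, 117, 113]
140 [101, 99, 101, 99, 100, 125, 138, 115, 87, 131, 163, 172, 174, 225, 183, 99, 106, 107, 110, 109, 111, 108, 114, 116, 118, 114]
150 [195, 194, 194, 197, 192, 151, 125, 112, 91, 197, 243, 250, 252, 247, 188, 100, 102, 106, 106, 108, 109, 110, 114, 119, 116, 114]
160 [193, 193, 193, 195, 193, 161, 140, 114, 92, 192, 242, 249, 251, 245, 179, 97, 104, 105, 108, 100,
[... 297 characters left out ...]
2, 23, 19, 23, 28, 31, 36, 40, 43, 37, 28, 27, 28, 23, 21, 20, 16, 16, 15, 18, 55, 100]
200 [112, 109, 108, 109, 106, 98, 98, 91, 58, 26, 19, 18, 19, 19, 44, 52, 87, 106, 106, 108, 108, 114, 112, 103, 102, 99]
210 [109, 111, 113, 107, 107, 78, 86, 163, 168, 158, 169, 171, 158, 125, 93, 77, 90, 92, 94, 84, 69, 68, 62, 83, 98, 103]
220 [110, 109, 111, 104, 106, 77, 77, 114, 118, 138, 166, 172, 156, 125, 79, 62, 65, 63, 67, 61, 60, 59, 67, 63, 73, 69]
230 [108, 111, 113, 106, 103, 67, 148, 157, 128, 143, 165, 172, 159, 113, 77, 74, 68, 53, 51, 68, 87, 79, 64, 66, 62, 66]
240 [115, 108, 105, 107, 108, 72, 151, 129, 99, 138, 165, 168, 154, 116, 140, 162, 159, 154, 111, 76, 71, 55, 51, 53, 51, 48]
```

Request:
{"api": "play_rows", "payload": {
  "motion": [
    [[0.0, 0, 0.03, 0, 0, 0], [0.001, 0, 0.053, 0, 0, 0], [0.001, 0, 0.053, 0, 0, 0], [0.001, 0, 0.053, 0, 0, 0], [0.001, 0, 0.053, 0, 0, 0]]
  ]
}}

```text
time_s: 4.58
position: [0.5085, 0.2579, 0.2512]
tcp_rot: [[-0.007, 1.0, 0.002], [1.0, 0.007, 0.0], [0.0, 0.002, -1.0]]
force: [0.1, 0.2, 0.3]
opening: 0.996
grasp_force: 0.0
```

```bash
rm v.pkl
python3 - <<'E'
import pickle,numpy as np
E
python3 m.py wrist3 | grep -E "^ball|net|knob"
python3 - <<'E'
from h import *
import pickle
s=bot.read_state();print(s["position"])
(m,p),=pickle.load(open("v.pkl","rb")); im=dict(camera_matrix=m["K"],**m)
for z in (.19,.2,.21): print(z,atz(im,*p,z))
# earlier view 2 pose: same rotation, TCP from (0.5085,.2549,.3023)
R=im["R"]; c1=-R.T@im["t"]; c0=c1+np.array([.5085,.2549,.3023])-s["position"]
im0=dict(camera_matrix=im["camera_matrix"],R=R,t=-R@c0)
A=[];B=[]
for i,q in ((im,p),(im0,(256.5,185.5))):
    c,d=ray(i,*q); d/=np.linalg.norm(d);P=np.eye(3)-np.outer(d,d);A.append(P);B.append(P@c); print(atz(i,*q,.2))
print("tri",np.linalg.solve(sum(A),sum(B)))
E
```

```text
ball 0.8 240 271 187 220 255.79089790897908 203.88683886838868 813
knob 0.6 240 272 187 220 255.76196172248802 204.25478468899522 836
ball [([0.504, 0.257, 0.2093], 0.89)]
net px 251.89527296477397 207.96050455624626 blob [241 189  31  31 725] [256.23034483 204.26482759]
[0.5076692  0.25770413 0.25026196]
0.19 [0.50736165 0.25412478 0.19      ]
0.2 [0.50731131 0.25714023 0.2       ]
0.21 [0.50726096 0.26015567 0.21      ]
[0.50731131 0.25714023 0.2       ]
[0.50852626 0.2571994  0.2       ]
tri [0.50791318 0.25745684 0.20106751]
```

Ball at about (0.5075, 0.257, 0.201), matching the stated 200 mm height. I'll descend and grip it.

Request:
{"api": "play_rows", "payload": {
  "motion": [
    [[0, 0, 0.02, 0, 0, 0], [0, 0, 0.04, 0, 0, 0], [0, 0, 0.05, 0, 0, 0], [0, 0, 0.05, 0, 0, 0], [0, 0, 0.05, 0, 0, 0]]
  ],
  "fingers": 0.045
}}

```text
time_s: 5.55
position: [0.5075, 0.2577, 0.1998]
tcp_rot: [[-0.007, 1.0, -0.001], [1.0, 0.007, -0.0], [-0.0, -0.001, -1.0]]
force: [-0.1, 0.3, -0.4]
opening: 0.707
grasp_force: 0.0
```

Request:
{"api": "play_rows", "payload": {
  "motion": [
    [[0, 0, 0, 0, 0, 0], [0, 0, 0, 0, 0, 0], [0, 0, 0, 0, 0, 0], [0, 0, 0, 0, 0, 0], [0, 0, 0, 0, 0, 0], [0, 0, 0, 0, 0, 0]]
  ],
  "fingers": 0.02
}}

```text
time_s: 6.05
position: [0.5078, 0.2578, 0.2005]
tcp_rot: [[-0.007, 1.0, 0.001], [1.0, 0.007, 0.0], [0.0, 0.001, -1.0]]
force: [0.1, 0.3, -0.0]
opening: 0.27
grasp_force: 0.0
```

Request:
{"api": "play_rows", "payload": {
  "motion": [
    [[0, 0, 0, 0, 0, 0], [0, 0, 0, 0, 0, 0], [0, 0, 0, 0, 0, 0]]
  ],
  "fingers": 0.01
}}

```text
time_s: 6.3
position: [0.5076, 0.2577, 0.2001]
tcp_rot: [[-0.007, 1.0, -0.0], [1.0, 0.007, -0.0], [-0.0, -0.0, -1.0]]
force: [-0.2, 0.1, 0.1]
opening: 0.135
grasp_force: 0.0
```

Run:
```python
from h import *
w=imaging.capture("wrist"); save(w["frame"],"wrist4")
s=bot.read_state(); print(s["opening"],s["grasp_force"])
r=finder.recognise("wrist","ball"); print(r[:2])
```

```text
0.12984147921160097 0.0
[{'at': [0.5038, 0.2599, 0.209], 'confidence': 0.76}]
```

View pics/wrist4.png

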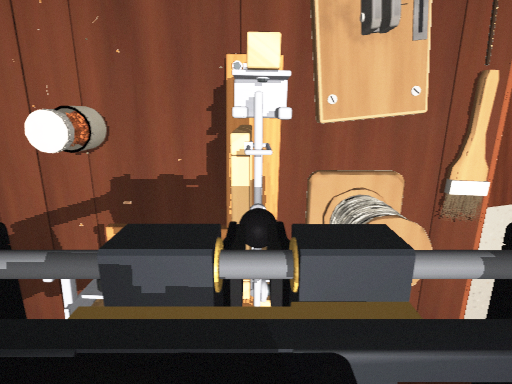

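Run:
```python
from h import *
w=imaging.capture("wrist"); s=bot.read_state()
print("tcp px",proj(w,s["position"]), "cam",-w["R"].T@w["t"], w["camera_matrix"][0,0])
for d in finder.outline_of("wrist","ball")[:2]:
    v,u=np.nonzero(d["pixels"]); print(d["confidence"],u.min(),u.max(),v.min(),v.max(),u.mean(),v.mean(),len(u))
for z in (.18,.19,.2,.21,.22): print(z,atz(w,258,228,z))
f=w["frame"][200:260,230:292].max(2); save(cv2.resize(np.clip(w["frame"][190:290,215:305].astype(int)*3,0,255).astype(np.uint8),None,fx=6,fy=6,interpolation=cv2.INTER_CUBIC),"crop4")
c=imaging.capture("scene"); print("ball in scene px",proj(c,[.5075,.257,.2]))
```

```text
tcp px [258.49174404 226.68638532] cam [0.50555968 0.32729488 0.38196862] 309.2599829894042
0.82 239 275 204 247 256.33829787234043 224.9904255319149 940
0.18 [0.50755906 0.24903563 0.18      ]
0.19 [0.50746007 0.25291045 0.19      ]
0.2 [0.50736107 0.25678527 0.2       ]
0.21 [0.50726208 0.2606601  0.21      ]
0.22 [0.50716308 0.26453492 0.22      ]
ball in scene px [226.73048714 165.47634579]
```

View pics/crop4.png

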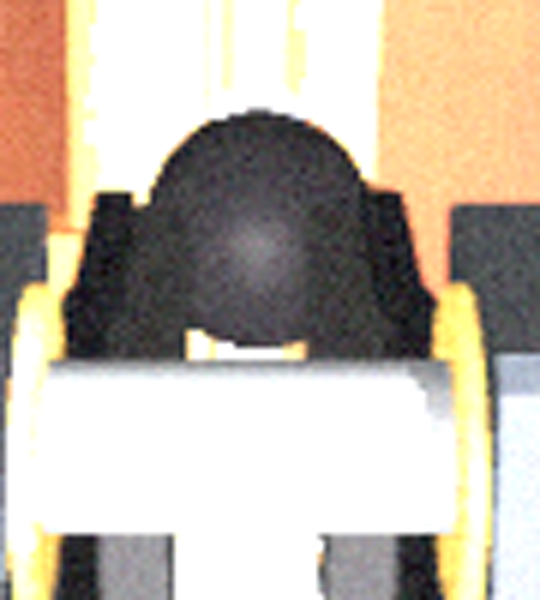

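The ball sits at (258,228) in the wrist view, with the finger ends seemingly above it. The measured finger corners suggest the fingertips are higher than the nominal TCP. I'll open, go 14 mm lower (safe either way, since the tips would be at 0.169 at the lowest) and close again.

Request:
{"api": "play_rows", "payload": {
  "motion": [
    [[0, 0, 0, 0, 0, 0], [0, 0, 0, 0, 0, 0], [0, 0, 0, 0, 0, 0], [0, 0, 0.004, 0, 0, 0], [0, 0, 0.009, 0, 0, 0], [0, 0, 0.014, 0, 0, 0], [0, 0, 0.014, 0, 0, 0], [0, 0, 0.014, 0, 0, 0]]
  ],
  "fingers": 0.045
}}

```text
time_s: 7.22
position: [0.5072, 0.2576, 0.1854]
tcp_rot: [[-0.007, 1.0, -0.001], [1.0, 0.007, -0.0], [-0.0, -0.001, -1.0]]
force: [0.1, 0.5, -0.1]
opening: 0.507
grasp_force: 0.0
```

Request:
{"api": "play_rows", "payload": {
  "motion": [
    [[0, 0, 0, 0, 0, 0], [0, 0, 0, 0, 0, 0], [0, 0, 0, 0, 0, 0], [0, 0, 0, 0, 0, 0], [0, 0, 0, 0, 0, 0], [0, 0, 0, 0, 0, 0]]
  ],
  "fingers": 0.015
}}

```text
time_s: 7.72
position: [0.5079, 0.2578, 0.1862]
tcp_rot: [[-0.007, 1.0, 0.001], [1.0, 0.007, 0.0], [0.0, 0.001, -1.0]]
force: [0.3, 0.5, -1.1]
opening: 0.209
grasp_force: 25.9
```

It grips now, but at 18 mm opening, so only the ball's upper cap. The fingertips stand higher than stated. I'll open, go about 12 mm lower and regrip, watching the force.

Request:
{"api": "play_rows", "payload": {
  "motion": [
    [[0, 0, 0, 0, 0, 0], [0, 0, 0, 0, 0, 0], [0, 0, 0, 0, 0, 0], [0, 0, 0.003, 0, 0, 0], [0, 0, 0.006, 0, 0, 0], [0, 0, 0.009, 0, 0, 0], [0, 0, 0.012, 0, 0, 0], [0, 0, 0.012, 0, 0, 0]]
  ],
  "fingers": 0.04
}}

```text
time_s: 8.38
position: [0.507, 0.2575, 0.1732]
tcp_rot: [[-0.007, 1.0, -0.002], [1.0, 0.007, -0.001], [-0.001, -0.002, -1.0]]
force: [0.2, 0.0, -0.0]
opening: 0.452
grasp_force: 0.0
```

Request:
{"api": "play_rows", "payload": {
  "motion": [
    [[0, 0, 0, 0, 0, 0], [0, 0, 0, 0, 0, 0], [0, 0, 0, 0, 0, 0], [0, 0, 0, 0, 0, 0], [0, 0, 0, 0, 0, 0]]
  ],
  "fingers": 0.02
}}

```text
time_s: 8.8
position: [0.5078, 0.2578, 0.1743]
tcp_rot: [[-0.007, 1.0, 0.0], [1.0, 0.007, 0.0], [0.0, 0.0, -1.0]]
force: [0.4, -0.8, 0.4]
opening: 0.268
grasp_force: 30.0
```

Full-diameter grip at 30 N. Now I'll lift along the bar's arc to p≈0.115.

Request:
{"api": "play_rows", "payload": {
  "motion": [
    [[-0.0008, 0, -0.0015, 0, 0, 0], [-0.0018, 0, -0.003, 0, 0, 0], [-0.0028, 0, -0.0045, 0, 0, 0], [-0.004, 0, -0.006, 0, 0, 0], [-0.0053, 0, -0.008, 0, 0, 0], [-0.0053, 0, -0.008, 0, 0, 0], [-0.0053, 0, -0.008, 0, 0, 0]]
  ]
}}

```text
time_s: 9.38
position: [0.5077, 0.2524, 0.1822]
tcp_rot: [[-0.007, 1.0, 0.0], [1.0, 0.007, 0.0], [0.0, 0.0, -1.0]]
force: [0.8, 0.9, -2.9]
opening: 0.269
grasp_force: 30.0
```

Run:
```python
from h import *
s=bot.read_state();print(s["position"],s["force"],s["moment"],s["opening"],s["time_s"])
w=imaging.capture("wrist");save(w["frame"],"wrist5")
t=imaging.capture("top");save(crop(t,190,350,135,245,5),"top5")
for c in ("wrist","top"):
  for n in ["ball","bar_tip","bar_pivot"]: print(c,n,[(np.round(d["at"],4).tolist(),round(d["confidence"],2)) for d in finder.recognise(c,n)[:1]])
# strike, cage geometry from first top crop
```

```text
[0.50770176 0.25236272 0.18222027] [ 0.79407     0.93746194 -2.85362941] [ 0.23376988 -0.15113757  0.05883709] 0.26916708946736395 9.3833
wrist ball [([0.5052, 0.2573, 0.2133], 0.88)]
wrist bar_tip [([0.5097, 0.2968, 0.1777], 0.72)]
wrist bar_pivot [([0.5062, 0.2607, 0.1826], 0.85)]
top ball []
top bar_tip [([0.5034, 0.3289, 0.1807], 0.47)]
top bar_pivot [([0.5048, 0.327, 0.1804], 0.61)]
```

View pics/wrist5.png

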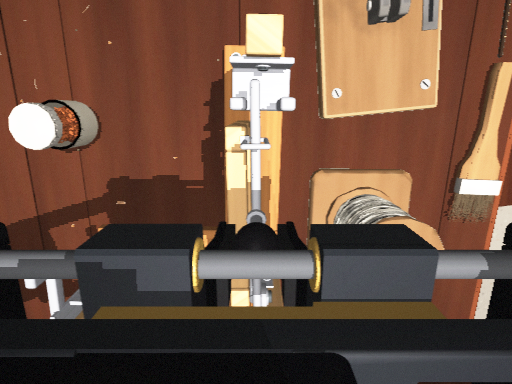

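The bar is lifted: in the wrist view it runs from (257,215) to its tip near (255,85), clear of the cradle, with about 2.9 N at the hand. Now the first 20° of the swing.

Request:
{"api": "play_rows", "payload": {
  "motion": [
    [[0.0005, -0.0036, 0, 0, 0, -2.5], [0.0008, -0.0071, 0, 0, 0, -5], [0.001, -0.0107, 0, 0, 0, -7.5], [0.001, -0.0143, 0, 0, 0, -10], [0.0009, -0.0179, 0, 0, 0, -12.5], [0.0006, -0.0215, 0, 0, 0, -15], [0.0001, -0.0251, 0, 0, 0, -17.5], [-0.0005, -0.0286, 0, 0, 0, -20]]
  ]
}}

```text
time_s: 10.45
position: [0.4788, 0.2515, 0.182]
tcp_rot: [[-0.351, 0.936, -0.0], [0.936, 0.351, -0.0], [-0.0, -0.0, -1.0]]
force: [0.7, 0.2, -3.6]
opening: 0.267
grasp_force: 30.0
```

```bash
cat > f.py <<'E'
from h import *
s=bot.read_state();R=s["tcp_rot"]
print("t",s["time_s"],"pos",np.round(s["position"],4),"F tool",np.round(R.T@s["force"],2),"M tool",np.round(R.T@s["moment"],2),"yaw",np.degrees(np.arctan2(R[1,0],R[0,0])).round(2),"j",np.round(s["joint_positions"],0),s["opening"])
E
python3 f.py
```

```text
t 10.45 pos [0.4788 0.2515 0.182 ] F tool [-0.02  0.75  3.65] M tool [-0.17  0.02 -0.  ] yaw 110.54 j [16. 25. 95. -0. 59. -5.] 0.26675468735454105
```

Request:
{"api": "play_rows", "payload": {
  "motion": [
    [[0.0005, -0.0036, 0, 0, 0, -2.5], [0.0008, -0.0071, 0, 0, 0, -5], [0.001, -0.0107, 0, 0, 0, -7.5], [0.001, -0.0143, 0, 0, 0, -10], [0.0009, -0.0179, 0, 0, 0, -12.5], [0.0006, -0.0215, 0, 0, 0, -15], [0.0001, -0.0251, 0, 0, 0, -17.5], [-0.0005, -0.0286, 0, 0, 0, -20]]
  ]
}}

```text
time_s: 11.12
position: [0.4524, 0.2408, 0.182]
tcp_rot: [[-0.65, 0.76, -0.0], [0.76, 0.65, -0.001], [-0.001, -0.001, -1.0]]
force: [1.0, -0.2, -4.8]
opening: 0.269
grasp_force: 30.0
```

```bash
python3 f.py
```

```text
t 11.1167 pos [0.4524 0.2408 0.182 ] F tool [-0.84  0.66  4.82] M tool [-0.18 -0.08 -0.03] yaw 130.55 j [ 16.  23.  99.  -0.  57. -25.] 0.2687637804674141
```

Request:
{"api": "play_rows", "payload": {
  "motion": [
    [[0, 0, 0.0004, 0, 0, 0], [0, 0, 0.0008, 0, 0, 0], [0, 0, 0.0008, 0, 0, 0]]
  ]
}}

```text
time_s: 11.37
position: [0.4521, 0.2413, 0.1812]
tcp_rot: [[-0.647, 0.762, -0.001], [0.762, 0.647, -0.0], [0.001, -0.001, -1.0]]
force: [-0.0, -0.1, -2.4]
opening: 0.267
grasp_force: 30.0
```

```bash
python3 f.py
```

```text
t 11.3667 pos [0.4521 0.2413 0.1812] F tool [-0.1  -0.1   2.35] M tool [-0.04  0.18 -0.1 ] yaw 130.35 j [ 16.  23.  99.   0.  57. -25.] 0.26667380241878846
```

Request:
{"api": "play_rows", "payload": {
  "motion": [
    [[-0.0003, 0, 0, 0, 0, 0], [-0.0006, 0, 0, 0, 0, 0], [-0.0006, 0, 0, 0, 0, 0]]
  ]
}}

```text
time_s: 11.62
position: [0.4523, 0.2412, 0.1814]
tcp_rot: [[-0.648, 0.762, -0.001], [0.762, 0.648, 0.001], [0.001, -0.0, -1.0]]
force: [-1.6, 1.8, -1.0]
opening: 0.27
grasp_force: 30.0
```

```bash
python3 f.py
```

```text
t 11.6167 pos [0.4523 0.2412 0.1814] F tool [ 2.38 -0.07  1.04] M tool [ 0.02  0.65 -0.02] yaw 130.37 j [ 16.  23.  99.   0.  57. -25.] 0.26984372069171875
```

Request:
{"api": "play_rows", "payload": {
  "motion": [
    [[0.001, -0.0036, 0, 0, 0, -2.5], [0.0013, -0.0071, 0, 0, 0, -5], [0.0015, -0.0107, 0, 0, 0, -7.5], [0.0015, -0.0143, 0, 0, 0, -10], [0.0013, -0.0179, 0, 0, 0, -12.5], [0.001, -0.0215, 0, 0, 0, -15], [0.0004, -0.0251, 0, 0, 0, -17.5], [-0.0003, -0.0286, 0, 0, 0, -20]]
  ]
}}

```text
time_s: 12.28
position: [0.4311, 0.2221, 0.1814]
tcp_rot: [[-0.87, 0.492, -0.0], [0.492, 0.87, 0.0], [0.0, 0.0, -1.0]]
force: [-0.8, 1.9, -2.4]
opening: 0.267
grasp_force: 30.0
```

```bash
python3 f.py
```

```text
t 12.2833 pos [0.4311 0.2221 0.1814] F tool [1.62 1.23 2.4 ] M tool [-0.17  0.33 -0.09] yaw 150.51 j [ 14.  21. 103.   0.  56. -47.] 0.26719775179504934
```

Request:
{"api": "play_rows", "payload": {
  "motion": [
    [[0.0005, -0.0036, -0.0004, 0, 0, -2.5], [0.0008, -0.0071, -0.0008, 0, 0, -5], [0.001, -0.0107, -0.0008, 0, 0, -7.5], [0.001, -0.0143, -0.0008, 0, 0, -10], [0.0009, -0.0179, -0.0008, 0, 0, -12.5], [0.0006, -0.0215, -0.0008, 0, 0, -15], [0.0006, -0.0215, -0.0008, 0, 0, -15]]
  ]
}}

```text
time_s: 12.87
position: [0.4204, 0.203, 0.1821]
tcp_rot: [[-0.968, 0.251, 0.001], [0.251, 0.968, -0.001], [-0.001, -0.001, -1.0]]
force: [1.2, 0.2, -3.9]
opening: 0.266
grasp_force: 30.0
```

```bash
python3 f.py
python3 - <<'E'
from h import *
t=imaging.capture("top"); w=imaging.capture("wrist")
save(np.vstack([crop(t,225,345,140,240,5)[:,:512][:300],w["frame"][:290]]) if 0 else w["frame"],"wrist6"); save(crop(t,190,350,135,245,5),"top6")
E
```

```text
t 12.8667 pos [0.4204 0.203  0.1821] F tool [-1.07  0.47  3.9 ] M tool [-0.08 -0.01 -0.09] yaw 165.44 j [ 12.  20. 106.  -0.  55. -63.] 0.26622020086708076
```

View pics/wrist6.png

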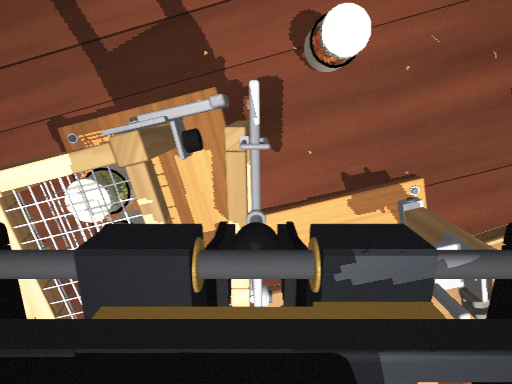

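The wrist view shows the bar tip at (254,90), the hook at (222,101) and the buffer at (190,140), with about 8° of gap to the buffer. I'll close in more slowly.

Request:
{"api": "play_rows", "payload": {
  "motion": [
    [[0.0, -0.0018, 0, 0, 0, -1.25], [0.0002, -0.0036, 0, 0, 0, -2.5], [0.0004, -0.0054, 0, 0, 0, -3.75], [0.0005, -0.0071, 0, 0, 0, -5], [0.0005, -0.0071, 0, 0, 0, -5], [0.0005, -0.0071, 0, 0, 0, -5]]
  ]
}}

```text
time_s: 13.47
position: [0.4181, 0.1968, 0.1821]
tcp_rot: [[-0.986, 0.168, 0.0], [0.168, 0.986, -0.0], [-0.0, -0.0, -1.0]]
force: [1.0, -1.0, -5.0]
opening: 0.269
grasp_force: 30.0
```

```bash
python3 f.py
```

```text
t 13.4667 pos [0.4181 0.1968 0.1821] F tool [-1.19 -0.79  5.  ] M tool [ 0.03 -0.08  0.03] yaw 170.34 j [ 11.  20. 106.  -0.  54. -69.] 0.2691255105383469
```

Request:
{"api": "play_rows", "payload": {
  "motion": [
    [[0.0, -0.0007, 0.0006, 0, 0, -0.5], [0.0, -0.0014, 0.0006, 0, 0, -1], [0.0001, -0.0021, 0.0006, 0, 0, -1.5], [0.0002, -0.0028, 0.0006, 0, 0, -2], [0.0002, -0.0028, 0.0006, 0, 0, -2], [0.0002, -0.0028, 0.0006, 0, 0, -2]]
  ]
}}

```text
time_s: 13.97
position: [0.4169, 0.1941, 0.1815]
tcp_rot: [[-0.991, 0.132, -0.001], [0.132, 0.991, -0.0], [0.001, -0.0, -1.0]]
force: [-0.9, -0.1, -3.1]
opening: 0.267
grasp_force: 30.0
```

```bash
python3 f.py
```

```text
t 13.9667 pos [0.4169 0.1941 0.1815] F tool [ 0.85 -0.23  3.11] M tool [-0.07  0.27  0.  ] yaw 172.4 j [ 11.  19. 106.  -0.  54. -71.] 0.2669100850130007
```

Request:
{"api": "play_rows", "payload": {
  "motion": [
    [[0.0001, -0.0007, 0, 0, 0, -0.5], [0.0002, -0.0014, 0, 0, 0, -1], [0.0002, -0.0014, 0, 0, 0, -1], [0.0002, -0.0014, 0, 0, 0, -1]]
  ]
}}

```text
time_s: 14.3
position: [0.4165, 0.1927, 0.1815]
tcp_rot: [[-0.993, 0.115, -0.001], [0.115, 0.993, -0.0], [0.001, -0.0, -1.0]]
force: [-0.7, 0.4, -2.6]
opening: 0.262
grasp_force: 30.0
```

Request:
{"api": "play_rows", "payload": {
  "motion": [
    [[0.0001, -0.0007, 0, 0, 0, -0.5], [0.0002, -0.0014, 0, 0, 0, -1], [0.0002, -0.0014, 0, 0, 0, -1], [0.0002, -0.0014, 0, 0, 0, -1]]
  ]
}}

```text
time_s: 14.63
position: [0.4162, 0.1913, 0.1815]
tcp_rot: [[-0.995, 0.097, -0.001], [0.097, 0.995, -0.0], [0.001, -0.0, -1.0]]
force: [-1.4, 1.0, -1.9]
opening: 0.267
grasp_force: 30.0
```

```bash
python3 f.py
```

```text
t 14.6333 pos [0.4162 0.1913 0.1815] F tool [1.52 0.89 1.92] M tool [-0.08  0.41 -0.09] yaw 174.41 j [ 11.  19. 107.  -0.  54. -74.] 0.26689735501153483
```

Request:
{"api": "play_rows", "payload": {
  "motion": [
    [[0.0004, -0.0007, 0, 0, 0, -0.5], [0.0005, -0.0014, 0, 0, 0, -1], [0.0005, -0.0014, 0, 0, 0, -1], [0.0005, -0.0014, 0, 0, 0, -1]]
  ]
}}

```text
time_s: 14.97
position: [0.4158, 0.19, 0.1816]
tcp_rot: [[-0.997, 0.08, 0.0], [0.08, 0.997, -0.0], [-0.0, -0.0, -1.0]]
force: [-1.3, 0.6, -2.4]
opening: 0.266
grasp_force: 30.0
```

Request:
{"api": "play_rows", "payload": {
  "motion": [
    [[0.0001, -0.0007, 0, 0, 0, -0.5], [0.0002, -0.0014, 0, 0, 0, -1], [0.0002, -0.0014, 0, 0, 0, -1], [0.0002, -0.0014, 0, 0, 0, -1]]
  ]
}}

```text
time_s: 15.3
position: [0.4155, 0.1887, 0.1816]
tcp_rot: [[-0.998, 0.063, 0.0], [0.063, 0.998, -0.0], [-0.0, -0.0, -1.0]]
force: [-0.8, -0.2, -2.9]
opening: 0.267
grasp_force: 30.0
```

```bash
python3 f.py
```

```text
t 15.3 pos [0.4155 0.1887 0.1816] F tool [ 0.76 -0.27  2.86] M tool [-0.09  0.28 -0.  ] yaw 176.4 j [ 10.  19. 107.  -0.  54. -76.] 0.2667526147602658
```

Request:
{"api": "play_rows", "payload": {
  "motion": [
    [[0.0002, -0.0007, 0, 0, 0, -0.5], [0.0003, -0.0014, 0, 0, 0, -1], [0.0003, -0.0014, 0, 0, 0, -1], [0.0003, -0.0014, 0, 0, 0, -1]]
  ]
}}

```text
time_s: 15.63
position: [0.4154, 0.1878, 0.1816]
tcp_rot: [[-0.999, 0.046, 0.001], [0.046, 0.999, 0.001], [-0.001, 0.001, -1.0]]
force: [0.3, 3.3, -3.4]
opening: 0.262
grasp_force: 30.0
```

Request:
{"api": "play_rows", "payload": {
  "motion": [
    [[0.0001, -0.0007, 0, 0, 0, -0.5], [0.0002, -0.0014, 0, 0, 0, -1], [0.0002, -0.0014, 0, 0, 0, -1], [0.0002, -0.0014, 0, 0, 0, -1]]
  ]
}}

```text
time_s: 15.97
position: [0.4154, 0.1871, 0.1817]
tcp_rot: [[-1.0, 0.029, 0.001], [0.029, 1.0, 0.003], [-0.001, 0.003, -1.0]]
force: [0.2, 6.4, -2.6]
opening: 0.265
grasp_force: 30.0
```

```bash
python3 f.py
```

```text
t 15.9667 pos [0.4154 0.1871 0.1817] F tool [-0.05  6.4   2.63] M tool [-1.09  0.16  0.19] yaw 178.35 j [ 10.  19. 107.   0.  54. -78.] 0.2654968880119586
```

Buffer contact is felt at 6.4 N. I'll press a little further, to about 10 N.

Request:
{"api": "play_rows", "payload": {
  "motion": [
    [[0, -0.0005, 0, 0, 0, 0], [0, -0.001, 0, 0, 0, 0], [0, -0.0013, 0, 0, 0, 0], [0, -0.0013, 0, 0, 0, 0], [0, -0.0013, 0, 0, 0, 0]]
  ]
}}

```text
time_s: 16.38
position: [0.4154, 0.1867, 0.1818]
tcp_rot: [[-1.0, 0.029, 0.002], [0.029, 1.0, 0.004], [-0.001, 0.004, -1.0]]
force: [-0.2, 9.1, -3.8]
opening: 0.269
grasp_force: 30.0
```

```bash
python3 f.py
```

```text
t 16.3833 pos [0.4154 0.1867 0.1818] F tool [0.5  9.08 3.86] M tool [-1.62  0.27  0.18] yaw 178.32 j [ 10.  19. 107.   0.  54. -79.] 0.2689422587895219
```

Request:
{"api": "play_rows", "payload": {
  "motion": [
    [[0, -0.0004, 0, 0, 0, 0], [0, -0.0008, 0, 0, 0, 0], [0.0007, -0.0008, 0.001, 0, 0, 0], [0.0013, -0.0008, 0.002, 0, 0, 0], [0.002, -0.0008, 0.003, 0, 0, 0], [0.0026, -0.0008, 0.004, 0, 0, 0], [0.0026, -0.0008, 0.004, 0, 0, 0]]
  ]
}}

```text
time_s: 16.97
position: [0.4126, 0.1865, 0.1779]
tcp_rot: [[-1.0, 0.029, 0.002], [0.029, 1.0, 0.005], [-0.001, 0.005, -1.0]]
force: [-0.9, 11.8, -1.6]
opening: 0.269
grasp_force: 30.0
```

```bash
python3 f.py
```

```text
t 16.9667 pos [0.4126 0.1865 0.1779] F tool [ 1.29 11.76  1.63] M tool [-1.89  0.35  0.04] yaw 178.31 j [ 10.  19. 108.   0.  53. -79.] 0.26857277784917033
```

Request:
{"api": "play_rows", "payload": {
  "motion": [
    [[0.0003, 0, 0.0005, 0, 0, 0], [0.0006, 0, 0.001, 0, 0, 0], [0.0009, 0, 0.0015, 0, 0, 0], [0.0009, 0, 0.0015, 0, 0, 0]]
  ]
}}

```text
time_s: 17.3
position: [0.4117, 0.1865, 0.1765]
tcp_rot: [[-1.0, 0.029, 0.002], [0.029, 1.0, 0.005], [-0.001, 0.005, -1.0]]
force: [-1.7, 10.7, -1.6]
opening: 0.266
grasp_force: 30.0
```

```bash
python3 f.py
```

```text
t 17.3 pos [0.4117 0.1865 0.1765] F tool [ 2.   10.61  1.66] M tool [-1.93  0.36  0.09] yaw 178.31 j [ 10.  19. 108.   0.  53. -79.] 0.26603828142327485
```

Request:
{"api": "play_rows", "payload": {
  "motion": [
    [[0.0005, 0, 0.0005, 0, 0, 0], [0.0009, 0, 0.001, 0, 0, 0], [0.0013, 0, 0.0015, 0, 0, 0], [0.0016, 0, 0.0018, 0, 0, 0], [0.0016, 0, 0.0018, 0, 0, 0]]
  ]
}}

```text
time_s: 17.72
position: [0.4107, 0.1866, 0.1749]
tcp_rot: [[-1.0, 0.029, 0.003], [0.029, 1.0, 0.005], [-0.003, 0.005, -1.0]]
force: [-0.9, 10.5, -0.6]
opening: 0.266
grasp_force: 30.0
```

```bash
python3 f.py
```

```text
t 17.7167 pos [0.4107 0.1866 0.1749] F tool [ 1.23 10.48  0.68] M tool [-1.92  0.18  0.04] yaw 178.32 j [ 10.  19. 108.   0.  52. -79.] 0.26562081949161104
```

Request:
{"api": "play_rows", "payload": {
  "motion": [
    [[0, 0.0005, 0, 0, 0, 0], [0, 0.001, 0, 0, 0, 0], [0, 0.0015, 0, 0, 0, 0], [0, 0.002, 0, 0, 0, 0], [0, 0.0025, 0, 0, 0, 0], [0, 0.0025, 0, 0, 0, 0]]
  ]
}}

```text
time_s: 18.22
position: [0.4107, 0.1874, 0.1748]
tcp_rot: [[-1.0, 0.028, 0.002], [0.028, 1.0, 0.002], [-0.002, 0.002, -1.0]]
force: [-0.7, 6.4, -0.8]
opening: 0.267
grasp_force: 30.0
```

```bash
python3 f.py
```

```text
t 18.2167 pos [0.4107 0.1874 0.1748] F tool [0.93 6.34 0.84] M tool [-0.95  0.11  0.15] yaw 178.38 j [ 10.  19. 108.   0.  52. -78.] 0.26696725659544357
```

Request:
{"api": "play_rows", "payload": {
  "motion": [
    [[0, 0.0005, 0, 0, 0, 0], [0, 0.001, 0, 0, 0, 0], [0, 0.0015, 0, 0, 0, 0], [0, 0.002, 0, 0, 0, 0], [0, 0.002, 0, 0, 0, 0]]
  ]
}}

```text
time_s: 18.63
position: [0.4106, 0.1877, 0.1745]
tcp_rot: [[-1.0, 0.027, 0.001], [0.027, 1.0, -0.002], [-0.001, -0.002, -1.0]]
force: [1.2, -0.6, 1.5]
opening: 0.267
grasp_force: 30.0
```

```bash
python3 f.py
```

```text
t 18.6333 pos [0.4106 0.1877 0.1745] F tool [-1.22 -0.58 -1.54] M tool [ 0.22 -0.23  0.25] yaw 178.44 j [ 10.  19. 108.  -0.  52. -78.] 0.2669350198009905
```

The force dropped sharply over 0.3 mm, so the hook now holds the bar. I'll release and rise.

Request:
{"api": "play_rows", "payload": {
  "motion": [
    [[0, 0, 0, 0, 0, 0], [0, 0, 0, 0, 0, 0], [0, 0, 0, 0, 0, 0], [0, 0, 0, 0, 0, 0], [0, 0, 0, 0, 0, 0], [0, 0, 0, 0, 0, 0]]
  ],
  "fingers": 0.055
}}

```text
time_s: 19.13
position: [0.4096, 0.1885, 0.1742]
tcp_rot: [[-1.0, 0.028, -0.0], [0.028, 1.0, -0.0], [0.0, -0.0, -1.0]]
force: [-0.0, 1.0, -0.6]
opening: 0.599
grasp_force: 0.0
```

Request:
{"api": "play_rows", "payload": {
  "motion": [
    [[0, 0, -0.01, 0, 0, 0], [0, 0, -0.03, 0, 0, 0], [0, 0, -0.06, 0, 0, 0], [0, 0, -0.09, 0, 0, 0], [0, 0, -0.1, 0, 0, 0], [0, 0, -0.1, 0, 0, 0], [0, 0, -0.1, 0, 0, 0]]
  ]
}}

```text
time_s: 19.72
position: [0.4097, 0.1885, 0.2744]
tcp_rot: [[-1.0, 0.028, 0.001], [0.028, 1.0, 0.0], [-0.001, 0.0, -1.0]]
force: [-0.5, 0.8, -0.5]
opening: 0.632
grasp_force: 0.0
```

```bash
python3 f.py
python3 - <<'E'
from h import *
t=imaging.capture("top"); w=imaging.capture("wrist"); s=imaging.capture("scene")
a=w["frame"][:290]; save(a,"wrist7")
for c in ("wrist","scene","top"):
  for n in ["ball","bar_tip"]: print(c,n,[(np.round(d["at"],4).tolist(),round(d["confidence"],2)) for d in finder.recognise(c,n)[:1]])
tt=cv2.resize(crop(t,240,340,140,240,4),(290,290)); save(np.hstack([a,tt]),"fin")
E
```

```text
t 19.7167 pos [0.4097 0.1885 0.2744] F tool [0.56 0.75 0.48] M tool [-0.02 -0.02  0.02] yaw 178.41 j [ 10.  11. 100.  -0.  68. -78.] 0.6319582143297868
wrist ball [([0.4053, 0.1853, 0.2084], 0.81)]
wrist bar_tip [([0.384, 0.1925, 0.1669], 0.55)]
scene ball [([0.4535, 0.1758, 0.0629], 0.18)]
scene bar_tip [([0.3981, 0.1895, 0.1602], 0.57)]
top ball []
top bar_tip []
```

View pics/fin.png

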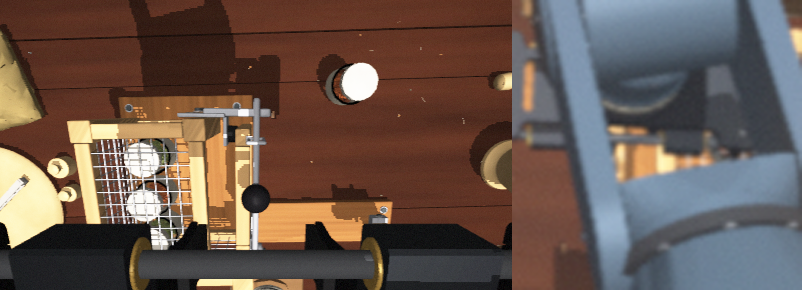

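The last picture shows the bar at (257,105) on the inner side of the hook end at (272,113), with the gate against the buffer and the jar untouched at (353,82). The gripper is clear, so I'll hand in.

```bash
python3 -c "
from rig import bot
print(bot.hand_in())"
```

```text
the job is handed in; nothing more can be done
None
```

The gate is shut, the bar sits behind the strike's hook with the buffer holding it, the gripper is clear, and the job is handed in at about 20 s; contact stayed gentle (highest reading 11.8 N sideways at the ball), and the bar being fully down I judged from forces and height, not directly from a picture.

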